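# Hold a round flask down in the sprung ring of a touch-run mixer

## Robot

A 6-joint arm with a two-finger parallel gripper is mounted at the origin on a cart in front of the work surface, level with it; the furniture and walls round the work are solid. World frame = base frame: x ahead of the robot, y to its left, z up, the work surface at z = 0. Lengths are in m, angles in rad, forces in N, time in s.
With the tool pointing down it reaches from about 0.35 to 0.85 m from the base axis. Payload 8.1 kg.
Tool frame: the origin (TCP) lies at the very end of the fingers, on their centre line; the grasp point (between the pads) lies 19 mm behind it; z points along the fingers, y is the line along which they close (so a half turn about z gives the same grasp; the last joint's range is limited). The gripper opens to 85 mm and grips with 20 to 120 N. Pads are 22 mm wide; open, the fingers measure 114 mm over their backs; the gripper's body (76 mm by 85 mm) begins 54 mm behind the grasp point. The pads swing forward as they close: fully open they stand 13 mm farther back than shut.
Start: joints at [1.154, 0.13, 1.488, -0, 1.523, -0.085], TCP at [0.195, 0.567, 0.231] pointing down, gripper open.
Joint ranges: [-2.96, 2.96], [-0.89, 2.26], [0.02, 2.5], [-1.34, 4.48], [0, 2.73], [-2.66, 2.66]. Speed limits (rad/s): [2.39, 2.39, 2.79, 3.14, 3.14, 3.14].

## Interface

Orientations are given as [roll, pitch, yaw] about the fixed x, y, z axes, in that order (R = Rz(yaw) Ry(pitch) Rx(roll)).
In Python, from cell import state, read_camera, camera_info, finish_job gives the robot as it stands.
- The arm moves only by the shell command python3 -m creep 'ROWS'. ROWS is JSON, a list that holds one entry, the list of rows, each a list of 7 numbers: the opening, from 0 (shut) to 1 (fully open), then the shift along the world's x, y, z normalised to -1 to 1, where 1 is 0.05 m, then the turn, a rotation vector about the world's x, y, z normalised to -1 to 1, where 1 is 8 degrees. In form: [[[fingers, dx, dy, dz, ax, ay, az], ...]]. A call has 1 to 20 rows; each row shifts and turns the commanded pose from where the row before left it; what a row does not reach is not made up. A row lasts 1/8 s, in which the tool goes at most 62.5 mm and 10.7 degrees, less where a joint would pass 70% of its speed; a pose out of reach is approached as far as the arm can. A call with a number of a shift or a turn outside -1 to 1 is refused whole. A call with a gripper value outside its range is refused whole. The fingers move at their own pace and stop on an object; the grip force is fixed at half the most. Time passes only in rows, so rows that do not move let the fingers close. It gives the time, the measured TCP pose, the force, the opening and the grip force at its end, in the units of the state.
- state(): the state, without advancing time (a new reading comes with each control period).
- read_camera(name): name is "scene" or "top" or "wrist"; returns the picture (400x640x3 uint8, blue, green, red); there is no depth.
- camera_info(name): a dict with "mtx" (3x3 intrinsics, pixels), "rvec" (rotation vector, rad) and "tvec" (3), from world to camera coordinates, as OpenCV has them. Camera axes: x right, y down, z forward; pixel columns grow to the right and rows downward; lengths in m; the calibration is good to about 2 mm. A picture is of the moment at which its call begins: read the wrist's pose just before it. camera_info takes no time and is no camera call; for the wrist camera it gives the pose at the moment of the call.
- finish_job(): hands the job in; it is judged then, once.
The state is a dict: "time_s": time; "joint_positions": joint angles; "joint_vel": joint speeds; "joint_torque": joint torques, N m; "position": TCP position; "ee_rot": TCP orientation; "contact_force": force on the tool from outside, world axes, zero at the start; "wrist_torque": the same for the moment, N m; "width": opening from 0.0 (shut) to 1.0 (fully open); "gripper_force": force on a finger pad.
Only numpy, scipy, OpenCV 4.12 (cv2) and the standard library are available. Lean on these libraries where they do the work, as an engineer would, in place of code of your own. Each camera call takes 0.05 s, during which the arm holds its last target. There are 200 camera calls.

## Task

Take the amber round-bottom flask out of its cork ring and set it upright, bulb first, in the rubber ring of the white touch-run mixer. Press it gently down until the ring has sunk so far that its yellow band is entirely inside the collar, and finish while still holding the flask pressed down there. Do not ram it hard against the stop, and leave the green flask and the two vials where they stand.

Things in the scene. Friction and masses are not known exactly. Their poses are not given: they have to be found in the camera images.
- flask_amber: The flask to be mixed, loose, about 100 g: amber glass round bulb 54 mm in diameter, straight upright neck 22 mm in diameter from 52 to 98 mm above the lowest point of the bulb, then a black stopper 21 mm in diameter to 110 mm. Grip it by the neck (the bulb's shoulder lies just below, so fingers pressed down on the neck also bear on the shoulder). Origin: lowest point of the bulb; z runs up along the neck. It stands in the cork ring, its lowest point 9 mm above the bench.
- flask_green: A second flask of the same shape in green glass with a white stopper, in a cork ring of its own; leave it alone. Origin: lowest point of its bulb. The two flasks may have swapped places.
- mixer: Touch-run mixer, fixed to the bench: white housing 130 x 110 mm in plan (x by y), top at 55 mm, with a dark steel collar 72 mm in diameter on it up to 63 mm. Origin: centre of its underside, on the bench; z up, -x is its front with the switch panel. The ring cradle stands on its vertical centre line.
- cradle (a joint): Travel of the sprung ring cradle, in m: 0 = fully up at rest, grows as it is pressed straight down, 0.020 = hard stop. Spring: 2.5 N to start moving, then 0.5 N per mm (7.5 N at 10 mm, 12.5 N at 20 mm); it springs back when released. The sleeve under the ring carries a 10 mm tall yellow band that stands just above the collar at rest and is wholly inside the collar from 0.010 on.
- cradle_seat (a point): Centre of the cradle's black rubber ring (round section 8 mm thick, ring 53 mm outside, 37 mm clear inside), in the mid plane of the rubber; it moves down with the cradle. At rest 93 mm above the bench and 30 mm above the collar. A flask sitting in the ring has the lowest point of its bulb 5 mm below this point.
- cork_amber: Cork ring, fixed, 72 mm outside diameter, 20 mm tall, in which the amber flask stands at the start. Origin: centre of its underside on the bench.
- cork_green: The same for the green flask.
- vial_black: Loose glass vial with black cap, 27 mm in diameter, 56 mm tall, a bystander. Origin: centre of its underside.
- vial_red: Loose glass vial with red cap, 27 mm in diameter, 56 mm tall, a bystander. Origin: centre of its underside.
Things that resemble listed ones, but are neither listed nor needed, are in the scene too. Leave any purple or red look-alike of the flask_amber alone.

How it is judged:
By the outcome, as a careful person would: the job done as asked, in the order asked, and still so for the second after the job is handed in, while the arm keeps its last pose, push and grip.
It also fails if it takes over 38 s, if anything falls off the work surface, if the arm or the gripper's body presses on something with over 40 N, if the wrist force passes 120 N, or if a joint passes its speed limit or range.

## Working session

There is one attempt and no reset: what is moved stays moved. The work goes in short steps, Python scripts to look and compute and a shell command to move; the robot and the scene stay as the last step left them, time stands still between calls to the robot, and variables do not carry over. Pictures are saved under pics/ and viewed, at most 10 in all, crops included, and the job is handed in when it is done.

```bash
mkdir -p pics; ls
python3 - <<'E'
from cell import *
import cv2,numpy as np
s=state();print(s['time_s'],s['position'],s['ee_rot'],s['width'])
for n in("scene","top"):
    im=read_camera(n);cv2.imwrite(f'pics/{n}0.png',im)
    c=camera_info(n);R=cv2.Rodrigues(np.array(c['rvec'],float))[0];print(n,-R.T@np.array(c['tvec']).ravel(),R[2])
E
```

```text
pics
0.0 [0.19519222 0.56678644 0.23021319] [-3.13974063e+00 -1.43524493e-04  2.80980410e+00] 0.9985773880853545
scene [ 0.16534215 -0.1566912   0.75686611] [ 0.39048544  0.51901549 -0.76035784]
top [0.41796927 0.31608528 0.92160879] [ 0.10277718  0.00680174 -0.99468115]
```

View pics/scene0.png

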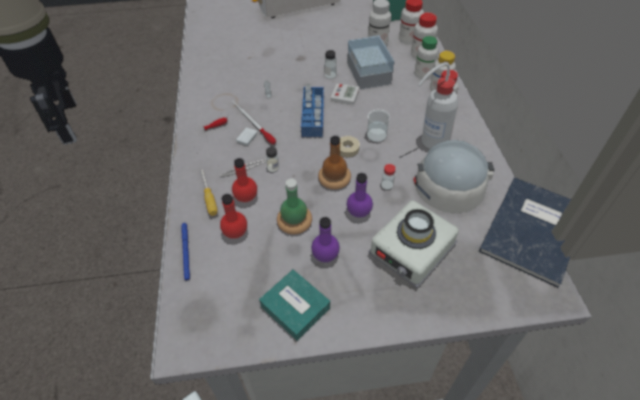

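View pics/top0.png

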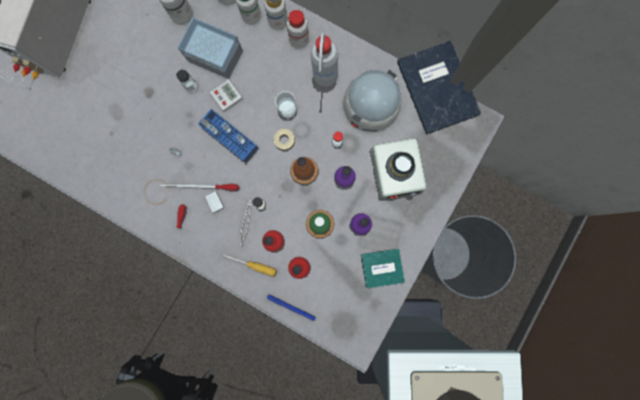

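The scene view has the amber flask at (336,165), with its black stopper at (335,142), and the mixer ring at (419,218). In the top view the flask is at (304,171) and the ring at (401,164). A purple look-alike stands nearby at top (345,177), and the red vial is at (338,139).

```bash
cat > h.py <<'E'
import cv2,numpy as np
from cell import *
def cam(n):
    c=camera_info(n);R=cv2.Rodrigues(np.array(c['rvec'],float))[0]
    return np.array(c['mtx'],float),R,np.array(c['tvec'],float).ravel()
def ray(K,R,t,uv):
    d=R.T@np.linalg.inv(K)@np.array([uv[0],uv[1],1.]);return -R.T@t,d/np.linalg.norm(d)
def plane(C,uv,z):
    o,d=ray(*C,uv);return o+d*(z-o[2])/d[2]
def tri(C1,u1,C2,u2):
    A=np.zeros((3,3));b=np.zeros(3);rs=[ray(*C1,u1),ray(*C2,u2)]
    for o,d in rs:
        P=np.eye(3)-np.outer(d,d);A+=P;b+=P@o
    p=np.linalg.solve(A,b);return p,[float(np.linalg.norm(np.cross(p-o,d))) for o,d in rs]
def proj(C,p):
    K,R,t=C;q=K@(R@np.array(p)+t);return q[:2]/q[2]
def blob(mask,near):
    n,l,s,c=cv2.connectedComponentsWithStats(mask.astype(np.uint8))
    k=[i for i in range(1,n) if s[i,4]>=12]
    i=min(k,key=lambda i:np.hypot(*(c[i]-near)));return c[i],s[i]
E
python3 - <<'E'
from h import *
I={n:cv2.imread(f'pics/{n}0.png') for n in('scene','top')};C={n:cam(n) for n in I}
H={n:cv2.cvtColor(I[n],cv2.COLOR_BGR2HSV) for n in I}
def show(name,m,sc,tp,z):
    a,sa=blob(m(H['scene']),sc);b,sb=blob(m(H['top']),tp)
    print(name,a,sa,b,sb,'\n tri',*tri(C['scene'],a,C['top'],b),'planes',plane(C['scene'],a,z),plane(C['top'],b,z))
dark=lambda h:h[...,2]<65
show('stopper',dark,(335,141),(302,160),.113)
show('ring',dark,(419,216),(401,164),.093)
show('green stop',lambda h:(h[...,1]<40)&(h[...,2]>175),(291,184),(319,222),.113)
show('redvial',lambda h:((h[...,0]<8)|(h[...,0]>172))&(h[...,1]>130)&(h[...,2]>90),(389,169),(338,136),.05)
show('purple',lambda h:(h[...,0]>125)&(h[...,0]<160)&(h[...,1]>110),(359,205),(345,177),.03)
cr=[cv2.resize(i[y-40:y+40,x-40:x+40],(390,390),interpolation=cv2.INTER_CUBIC) for i,x,y in((I['scene'],336,160),(I['scene'],415,225),)]
cr+=[cv2.resize(i[y-40:y+40,x-40:x+40],(390,390),interpolation=cv2.INTER_CUBIC) for i,x,y in((I['top'],304,171),(I['top'],400,164),)]
cv2.imwrite('pics/crop.png',cv2.resize(np.vstack([np.hstack(cr[:2]),np.hstack(cr[2:])]),(600,600)))
E
```

```text
stopper [334.61016949 140.6779661 ] [331 137   8   9  59] [300.45 160.05] [298 158   7   7  20] 
 tri [0.60160474 0.37000695 0.11132856] [0.0012031315957050548, 0.0012031315957050578] planes [0.59932722 0.36909122 0.113     ] [0.60228866 0.36930302 0.113     ]
ring [418.88333333 220.73333333] [405 210  27  22 120] [403.34513274 162.98230088] [393 153  21  21 113] 
 tri [0.59911041 0.1333937  0.09480686] [0.0002324896766777298, 0.00023248967667775197] planes [0.60006363 0.13427847 0.093     ] [0.59970714 0.1328566  0.093     ]
green stop [290.69767442 182.25581395] [287 179   9   7  43] [319.02985075 221.08955224] [315 217   9   9  67] 
 tri [0.46342125 0.32724534 0.1210816 ] [0.00044056080048598576, 0.0004405608004859525] planes [0.46681046 0.33359664 0.113     ] [0.46427084 0.32714415 0.113     ]
redvial [389.12676056 168.94366197] [385 165  10   9  71] [337.64516129 136.01612903] [334 132   9   9  62] 
 tri [0.67518624 0.28308789 0.0524844 ] [0.0006859069668126298, 0.0006859069668125181] planes [0.67629569 0.28488609 0.05      ] [0.67653334 0.28262764 0.05      ]
purple [359.30246914 201.41975309] [348 183  24  32 486] [344.13596491 177.74561404] [335 167  20  19 228] 
 tri [0.57671123 0.26564519 0.03805477] [0.0019308207620336454, 0.0019308207620335693] planes [0.58315474 0.26957107 0.03      ] [0.57646582 0.26621284 0.03      ]
```

View pics/crop.png

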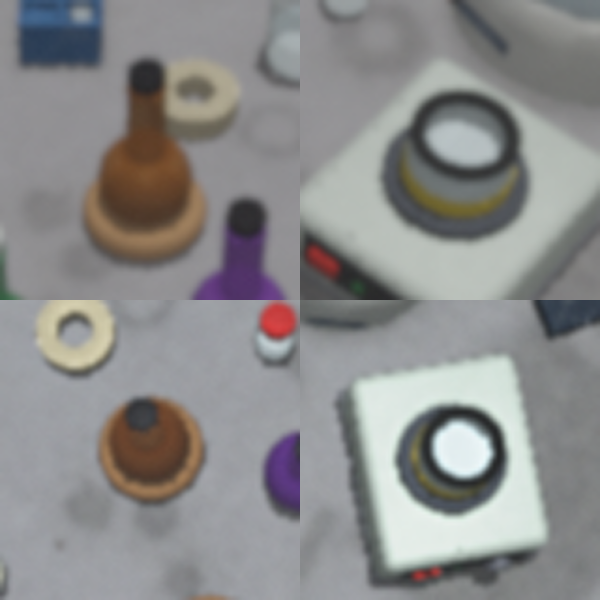

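The stopper triangulates to about (0.601, 0.369, 0.111), against an expected height of 0.113. The ring triangulates to about (0.600, 0.133, 0.095), against 0.093. Both are plausible and within reach, so I'll move above the flask.

```bash
python3 -m creep '[[[1,0.68,-0.33,0,0,0,0],[1,0.68,-0.33,0,0,0,0],[1,0.68,-0.33,0,0,0,0],[1,0.68,-0.33,0,0,0,0],[1,0.68,-0.33,0,0,0,0],[1,0.68,-0.33,0,0,0,0],[1,0.68,-0.33,0,0,0,0],[1,0.68,-0.33,0,0,0,0],[1,0.68,-0.33,0,0,0,0],[1,0.68,-0.33,0,0,0,0],[1,0.68,-0.33,0,0,0,0],[1,0.62,-0.33,0,0,0,0],[1,0,0,0,0,0,0],[1,0,0,0,0,0,0]]]'
python3 - <<'E'
from h import *
s=state();C=cam('wrist');im=read_camera('wrist');cv2.imwrite('pics/w1.png',im)
np.save('w1.npy',np.array([C[0],C[1],np.tile(C[2],(3,1))]))
print(s['time_s'],s['position'],s['ee_rot'],s['contact_force'],proj(C,(.601,.369,.113)))
E
```

```text
time_s: 1.85
position: [0.5999, 0.3693, 0.2305]
ee_rot: [-3.141, -0.001, 2.81]
contact_force: [0.1, 0.1, -1.4]
width: 1.001
gripper_force: 0.0
1.85 [0.59988898 0.36934745 0.23054967] [-3.14089727e+00 -1.22176692e-03  2.80958337e+00] [ 0.11697775  0.14201523 -1.37021093] [320.38621262 197.71189027]
```

View pics/w1.png

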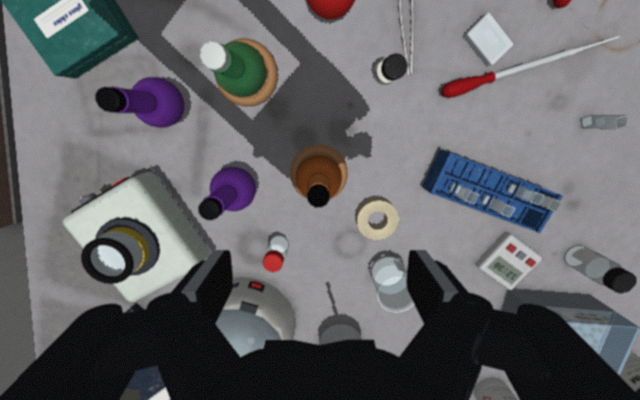

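The wrist view shows the amber flask with its stopper at (318,196), between the fingers, and the cradle ring at (108,258). I'll refine both positions from here.

Run:
```python
from h import *
a=np.load('w1.npy');C=(a[0],a[1],a[2][0]);im=cv2.imread('pics/w1.png');h=cv2.cvtColor(im,cv2.COLOR_BGR2HSV)
m=h[...,2]<60
c,s=blob(m,(318,195));print('stop',c,s)
# bounding box top face: stopper r=10.5mm
for z in(.107,.113,.119):print(plane(C,c,z))
ring=m.copy();ring[:, :70]=0;ring[:,145:]=0
c2,s2=blob(ring,(108,258));print('ring',c2,s2)
cnt=max(cv2.findContours(((ring)*255).astype(np.uint8),cv2.RETR_EXTERNAL,cv2.CHAIN_APPROX_NONE)[0],key=cv2.contourArea)
e=cv2.fitEllipse(cnt);print(e,plane(C,e[0],.093),plane(C,e[0],.097))
am=(h[...,0]<18)&(h[...,1]>120)&(h[...,2]>40)
c3,s3=blob(am,(319,173));print('amber',c3,s3)
print('proj bulb', proj(C,(.601,.369,.036)),proj(C,(.601,.369,.119)))
C2=cam('top');print('tri ring',tri(C,e[0],C2,(403.3,163)))
```

```text
stop [317.93147208 195.39847716] [307 185  23  22 394]
[0.5997537 0.367027  0.107    ]
[0.59819995 0.36760106 0.113     ]
[0.59664621 0.36817511 0.119     ]
ring [106.67971164 260.32543769] [ 81 238  53  46 971]
((106.67159271240234, 352.90521240234375), (80.15950775146484, 105.89006805419922), 16.847232818603516) [0.70249983 0.07154198 0.093     ] [0.70004955 0.07612213 0.097     ]
amber [318.61178862 170.74847561] [ 291  146   55   52 1968]
proj bulb [320.21988913 179.57834616] [320.40306991 199.54976856]
tri ring (array([0.61283833, 0.16561379, 0.18305356]), [0.03505148936600047, 0.0350514893660004])
```

```bash
python3 -m creep '[[[1,-0.03,-0.02,-0.4,0,0,0],[1,0,0,-0.5,0,0,0],[1,0,0,-0.5,0,0,0],[1,0,0,-0.5,0,0,0],[1,0,0,-0.5,0,0,0],[1,0,0,-0.5,0,0,0],[1,0,0,-0.4,0,0,0],[1,0,0,0,0,0,0],[1,0,0,0,0,0,0]]]'
python3 - <<'E'
from h import *
a=np.load('w1.npy');C=(a[0],a[1],a[2][0])
print('ring',plane(C,(107.5,261),.093),plane(C,(106.7,260.3),.093))
print('tri',tri(C,(107,260.7),cam('top'),(403.3,163)))
E
```

```text
time_s: 3.02
position: [0.5992, 0.3687, 0.0671]
ee_rot: [3.141, 0.001, 2.81]
contact_force: [0.3, 0.3, 0.3]
width: 0.998
gripper_force: 0.0
ring [0.59872605 0.13364843 0.093     ] [0.59773672 0.13327588 0.093     ]
tri (array([0.59903957, 0.13289475, 0.092647  ]), [0.0006874941364078782, 0.0006874941364077907])
```

```bash
python3 -m creep '[[[1,0,0,-0.05,0,0,0],[0,0,0,0,0,0,0],[0,0,0,0,0,0,0],[0,0,0,0,0,0,0],[0,0,0,0,0,0,0],[0,0,0,0,0,0,0],[0,0,0,0,0,0,0],[0,0,0,0,0,0,0],[0,0,0,0,0,0,0],[0,0,0,0,0,0,0]]]'
```

```text
time_s: 4.28
position: [0.599, 0.3684, 0.064]
ee_rot: [3.141, 0.0, 2.81]
contact_force: [-0.9, -1.2, 2.8]
width: 0.243
gripper_force: 58.6
```

```bash
python3 -m creep '[[[0,0,0,0.2,0,0,0],[0,0,0,0.4,0,0,0],[0,0,0,0.5,0,0,0],[0,0,0,0.5,0,0,0],[0,0,0,0.5,0,0,0],[0,0,0,0.4,0,0,0],[0,0,0,0.3,0,0,0],[0,0,-0.2,0,0,0,0],[0,0,-0.4,0,0,0,0],[0,0,-0.5,0,0,0,0],[0,0,-0.6,0,0,0,0],[0,0,-0.6,0,0,0,0],[0,0,-0.6,0,0,0,0],[0,0,-0.6,0,0,0,0],[0,0,-0.5,0,0,0,0],[0,0,-0.4,0,0,0,0],[0,0,-0.3,0,0,0,0],[0,0,0,0,0,0,0],[0,0,0,0,0,0,0],[0,0,0,0,0,0,0]]]'
python3 - <<'E'
from h import *
s=state();print(s['position'],s['contact_force'],s['width'])
I={n:read_camera(n) for n in('scene','top','wrist')}
for n in('scene','top'):
  C=cam(n);b=proj(C,s['position']+np.array([0,0,-.055+.027]));print(n,'bulb centre expected',b, 'ring',proj(C,(.599,.133,.093)))
  hh=cv2.cvtColor(I[n],cv2.COLOR_BGR2HSV);m=(hh[...,0]<18)&(hh[...,1]>120)&(hh[...,2]>40)
  try:print(blob(m,b))
  except Exception as e:print(e)
a=I['scene'][130:280,330:510];a=cv2.resize(a,(480,400),interpolation=cv2.INTER_CUBIC)
cv2.imwrite('pics/c2.png',a);cv2.imwrite('pics/c2t.png',I['top']);cv2.imwrite('pics/c2s.png',I['scene']);cv2.imwrite('pics/c2w.png',I['wrist'])
E
```

```text
time_s: 6.78
position: [0.5989, 0.1341, 0.2038]
ee_rot: [3.141, -0.0, 2.811]
contact_force: [-0.5, 0.3, -0.5]
width: 0.24
gripper_force: 58.7
[0.59889114 0.13409552 0.20376181] [-0.53345234  0.28841111 -0.5220581 ] 0.23977287194801425
scene bulb centre expected [425.90253365 190.51482498] ring [418.98135217 221.49164247]
(array([425.18019802, 189.5980198 ]), array([412, 172,  30,  31, 505], dtype=int32))
top bulb centre expected [411.35987768 154.7939829 ] ring [403.28984825 163.2834007 ]
(array([410.99638989, 157.29963899]), array([400, 146,  23,  21, 277], dtype=int32))
```

View pics/c2.png

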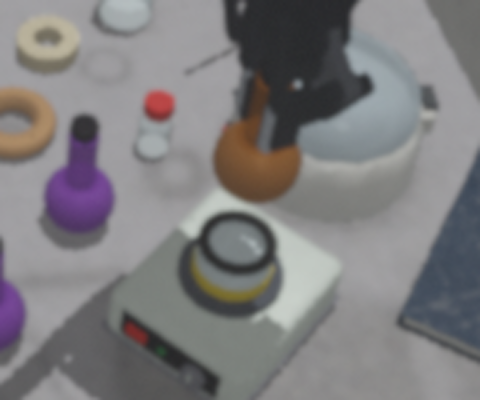

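The flask hangs upright in the gripper, its bulb at crop (258,160), directly above the ring at (238,242). The measured bulb is within a pixel or two of where it should be, so I'll descend to just above contact.

```bash
python3 -m creep '[[[0,0,-0.02,-0.2,0,0,0],[0,0,0,-0.3,0,0,0],[0,0,0,-0.3,0,0,0],[0,0,0,-0.2,0,0,0],[0,0,0,-0.1,0,0,0],[0,0,0,-0.06,0,0,0],[0,0,0,-0.06,0,0,0],[0,0,0,-0.04,0,0,0],[0,0,0,-0.04,0,0,0],[0,0,0,0,0,0,0],[0,0,0,0,0,0,0]]]'
```

```text
time_s: 8.3
position: [0.5993, 0.1324, 0.1393]
ee_rot: [3.141, 0.001, 2.81]
contact_force: [0.0, 1.1, 3.5]
width: 0.241
gripper_force: 58.7
```

```bash
python3 -m creep '[[[0,0,0,-0.04,0,0,0],[0,0,0,-0.04,0,0,0],[0,0,0,0,0,0,0],[0,0,0,0,0,0,0]]]'
```

```text
time_s: 8.8
position: [0.5993, 0.1324, 0.1351]
ee_rot: [3.141, 0.001, 2.81]
contact_force: [0.1, 1.5, 4.4]
width: 0.244
gripper_force: 58.9
```

```bash
python3 -m creep '[[[0,0,0,-0.04,0,0,0],[0,0,0,-0.04,0,0,0],[0,0,0,-0.04,0,0,0],[0,0,0,0,0,0,0],[0,0,0,0,0,0,0],[0,0,0,0,0,0,0]]]'
python3 - <<'E'
from h import *
f=[]
for n in('scene','top','wrist'):
  s=state();f.append(s['contact_force'][2]);i=read_camera(n);cv2.imwrite(f'pics/p_{n}.png',i)
print(f,s['position'])
C=cam('scene');i=cv2.imread('pics/p_scene.png')
a=cv2.resize(i[150:270,360:480],(560,560),interpolation=cv2.INTER_CUBIC);cv2.imwrite('pics/c3.png',a)
h=cv2.cvtColor(i,cv2.COLOR_BGR2HSV);h0=cv2.cvtColor(cv2.imread('pics/c2s.png'),cv2.COLOR_BGR2HSV)
for q in(h0,h):
  y=(q[...,0]>20)&(q[...,0]<35)&(q[...,1]>90);print('yellow px',y[205:250,390:450].sum())
am=(h[...,0]<18)&(h[...,1]>120)&(h[...,2]>40)
print(blob(am,(420,215)),[proj(C,(.599,.133,z)) for z in(.074,.101,.079)])
E
```

```text
time_s: 9.55
position: [0.5994, 0.1324, 0.1296]
ee_rot: [3.141, 0.001, 2.81]
contact_force: [-0.8, 1.9, 8.7]
width: 0.248
gripper_force: 59.4
[np.float64(8.695394332078187), np.float64(8.349536970693967), np.float64(7.5404507532223715)] [0.59942779 0.13243266 0.12961391]
yellow px 105
yellow px 0
(array([418.94065934, 219.05274725]), array([406, 202,  28,  30, 455], dtype=int32)) [array([417.42637124, 227.87027033]), array([419.65250526, 218.73853106]), array([417.83036068, 226.21308066])]
```

View pics/c3.png

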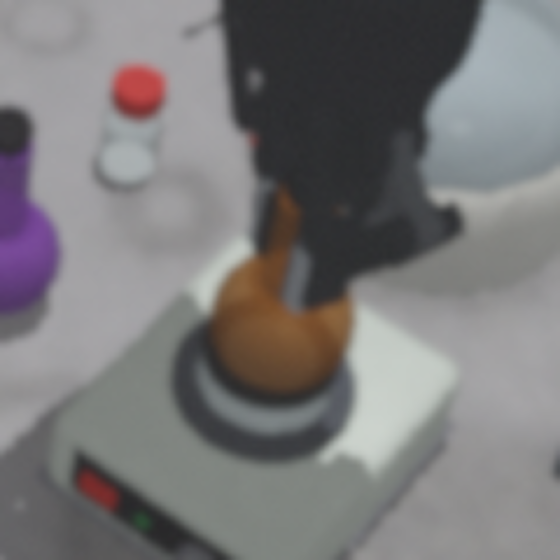

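The bulb sits upright in the ring, and no yellow shows above the collar. Force of about 8–9 N and the tool height both give roughly 13 mm of travel. I'll hold briefly to check for drift.

```bash
python3 -m creep '[[[0,0,0,0,0,0,0],[0,0,0,0,0,0,0],[0,0,0,0,0,0,0],[0,0,0,0,0,0,0],[0,0,0,0,0,0,0],[0,0,0,0,0,0,0],[0,0,0,0,0,0,0],[0,0,0,0,0,0,0]]]'
python3 - <<'E'
from h import *
f=[]
for k in range(4):
  f.append(round(float(state()['contact_force'][2]),1));i=read_camera('scene')
h=cv2.cvtColor(i,cv2.COLOR_BGR2HSV);y=(h[...,0]>20)&(h[...,0]<35)&(h[...,1]>60);print(f,y[205:250,390:450].sum())
am=(h[...,0]<18)&(h[...,1]>120)&(h[...,2]>40);print(blob(am,(420,215)))
E
```

```text
time_s: 10.7
position: [0.5994, 0.1324, 0.1296]
ee_rot: [3.141, 0.001, 2.81]
contact_force: [-0.2, 1.8, 8.4]
width: 0.243
gripper_force: 59.4
[8.4, 7.7, 8.0, 8.3] 0
(array([419.05684211, 218.12210526]), array([406, 192,  28,  39, 475], dtype=int32))
```

Force and position are steady, and the band is still hidden.

```bash
python3 -c "from cell import finish_job;print(finish_job())"
```

```text
the job is handed in; nothing more can be done
None
```

The job is handed in: the amber flask is upright in the mixer's ring, still held and pressed down about 13 mm at roughly 8 N, with the yellow band fully inside the collar; I kept clear of the green flask and the vials but didn't re-check their positions afterwards.

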